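# Load three circuit breakers into their test nests

## Task

Pick out the three loose circuit breakers standing on the panel-building bench and set each one down gently, without dropping it, in the test nest made for its width: narrowest breaker in the narrowest nest, middle in the middle, widest in the widest. Each must end up flat on its nest's floor between the walls, levers up and lengthwise in the nest (either way round), and let go. Leave the power supply module, the transformer, the pliers and the wrench where they are.

Things in the scene. Friction and masses are not known exactly. Their poses are not given: they have to be found in the camera images.
- breaker1_center (a point): Loose single-pole circuit breaker, white plastic, standing levers up: 18 mm wide (its y), 84 long (its x), 66 high (its z). Ends 44 mm high; the 46 mm long nose in the middle rises to 60, its black lever bar (12 mm wide) to 66. Flat sides at +y and -y, 18 mm apart up to the nose's top: grip across them at mid-length. This point: the centre, 33 mm above the underside. About 120 g.
- breaker2_center (a point): Loose two-pole circuit breaker, white plastic, standing levers up: 36 mm wide (its y), 84 long (its x), 66 high (its z). Ends 44 mm high; the 46 mm long nose in the middle rises to 60, its black lever bar (30 mm wide) to 66. Flat sides at +y and -y, 36 mm apart up to the nose's top: grip across them at mid-length. This point: the centre, 33 mm above the underside. About 240 g.
- breaker3_center (a point): Loose three-pole circuit breaker, white plastic, standing levers up: 54 mm wide (its y), 84 long (its x), 66 high (its z). Ends 44 mm high; the 46 mm long nose in the middle rises to 60, its black lever bar (48 mm wide) to 66. Flat sides at +y and -y, 54 mm apart up to the nose's top: grip across them at mid-length. This point: the centre, 33 mm above the underside. About 360 g.
- nest1: Test nest for the single-pole breaker, fixed to the bench: low open frame, aluminium walls 5 mm thick, grey floor with one pair of brass strips. Outside 44 mm wide (its y) by 110 long (its x); inside 34 by 100: 8 mm play all round its breaker. Origin at bench height below its middle; floor 4 mm, wall tops 12 mm above that. z is up.
- nest2: Test nest for the two-pole breaker, fixed to the bench: low open frame, aluminium walls 5 mm thick, grey floor with two pairs of brass strips. Outside 62 mm wide (its y) by 110 long (its x); inside 52 by 100: 8 mm play all round its breaker. Origin at bench height below its middle; floor 4 mm, wall tops 12 mm above that. z is up.
- nest3: Test nest for the three-pole breaker, fixed to the bench: low open frame, aluminium walls 5 mm thick, grey floor with three pairs of brass strips. Outside 80 mm wide (its y) by 110 long (its x); inside 70 by 100: 8 mm play all round its breaker. Origin at bench height below its middle; floor 4 mm, wall tops 12 mm above that. z is up.
- psu_center (a point): Loose power supply module, a bystander: white plastic step-shaped block with vent slots and no lever, 90 mm (its x) by 50 mm by 50 mm high. This point is at its centre, 25 mm above the bench.
- transformer_center (a point): Loose small transformer, a bystander: steel core with a copper coil on a dark foot plate, 74 mm (its x) by 52 mm by 54 mm high. This point is at its centre, 27 mm above the bench.
- pliers: Pliers lying flat, a bystander: blue handles towards its -x, steel jaws towards its +x, about 150 mm long, 48 mm wide, 13 mm high. Origin on the bench below the middle.
- wrench: Steel open-ended wrench lying flat, a bystander, about 160 mm long along its x, 38 mm wide and 8 mm high. Origin on the bench below about its middle.

How it is judged:
At the end, for the whole second after the job is handed in: Each breaker stands in the nest of its own width: centre within 12 mm of the nest's middle along each nest axis, resting on the nest floor (at most 3 mm above it), upright within 0.06 rad, lengthwise in the nest within 0.35 rad either way round, released and at rest (x of breaker1_center in the frame of nest1 between -0.012 and 0.012 m and y of breaker1_center in the frame of nest1 between -0.012 and 0.012 m and z of breaker1_center in the frame of nest1 below 0.04 m and angle between each of breaker1_center, breaker2_center, breaker3_center's own z axis and vertical below 0.06 rad and angle between the x axis of breaker1_center and the x axis of nest1, either way round below 0.35 rad and linear speed of each of breaker1, breaker2, breaker3 below 0.01 m/s and contact force between the fingers and breaker1 below 0.05 N and x of breaker2_center in the frame of nest2 between -0.012 and 0.012 m and y of breaker2_center in the frame of nest2 between -0.012 and 0.012 m and z of breaker2_center in the frame of nest2 below 0.04 m and angle between the x axis of breaker2_center and the x axis of nest2, either way round below 0.35 rad and contact force between the fingers and breaker2 below 0.05 N and x of breaker3_center in the frame of nest3 between -0.012 and 0.012 m and y of breaker3_center in the frame of nest3 between -0.012 and 0.012 m and z of breaker3_center in the frame of nest3 below 0.04 m and angle between the x axis of breaker3_center and the x axis of nest3, either way round below 0.35 rad and contact force between the fingers and breaker3 below 0.05 N); the robot touches nothing.
It fails at once if a breaker is dropped or thrown (faster than 0.7 m/s while out of the gripper) ((linear speed of breaker1 above 0.7 m/s and contact force between the fingers and breaker1 below 0.05 N) or (linear speed of breaker2 above 0.7 m/s and contact force between the fingers and breaker2 below 0.05 N) or (linear speed of breaker3 above 0.7 m/s and contact force between the fingers and breaker3 below 0.05 N)).
It fails at once if the power supply module, transformer, pliers or wrench is moved more than 30 mm (distance of any of psu_center, transformer_center, pliers, wrench from where it was at the start of the episode above 0.03 m).
It also fails if it takes over 88 s, if anything falls off the work surface, if the arm or the gripper's body presses on something with over 40 N, if the wrist force passes 120 N, or if a joint passes its speed limit or range.

## Robot

A 6-joint arm with a two-finger parallel gripper is mounted at the origin on the work surface. World frame = base frame: x ahead of the robot, y to its left, z up, the work surface at z = 0. Lengths are in m, angles in rad, forces in N, time in s.
With the tool pointing down it reaches from about 0.3 to 0.75 m from the base axis. Payload 8.5 kg.
Tool frame: the origin (TCP) lies midway between the tips of the shut fingers; the grasp point (between the pads) lies pinch_z behind it (pinch_z is the distance from the TCP to the grasp point, in m); x points along the fingers, z is the direction in which the jaws open and shut, and the axes are right-handed (so a half turn about x gives the same grasp; the last joint's range is limited). The gripper opens to 88 mm and grips with 3 to 60 N. Pads are 18 mm wide; open, the fingers measure 123 mm over their backs; the gripper's body (75 mm by 187 mm) begins 45 mm behind the grasp point.
Start: joints at [0.945, 0.381, 1.297, -0, 1.464, -0.215], TCP at [0.22, 0.504, 0.239] pointing down, gripper open.
Joint ranges: [-3.11, 3.11], [-0.89, 2.33], [0.22, 2.48], [-1.42, 4.56], [0.17, 2.85], [-2.88, 2.88]. Speed limits (rad/s): [2.39, 2.39, 3.14, 3.14, 3.14, 3.14].

## Interface

Orientations are given as a unit quaternion [x, y, z, w].
In Python, from station import * gives the robot as it stands.
- The arm moves only by the tool carry_out, never from a script. Its argument "moves" is a list of rows, each a list of 5 numbers: the opening, from -1 (shut) to 1 (fully open), then the shift along the tool's x, y, z in m, then the turn about the tool's x in rad. In form: [[grip, dx, dy, dz, spin], ...]. A call has 1 to 8 rows; each row shifts and turns the pose as measured when the row begins, along the tool's axes as they then stand; what a row does not reach is not made up. A row lasts 1/10 s, in which the tool goes at most 50 mm and 8.59 degrees, less where a joint would pass 70% of its speed; a pose out of reach is approached as far as the arm can. A call with a gripper value outside its range is refused whole. The fingers move at their own pace and stop on an object; the grip force is fixed at half the most. Time passes only in rows, so rows that do not move let the fingers close. It gives the time, the measured TCP pose, the force and the opening at its end, in the units of the state.
- read_state(): the state, without advancing time (a new reading comes with each control period).
- camera(name): name is "scene" or "top" or "wrist"; returns the picture (480x640x3 uint8, red, green, blue); there is no depth.
- get_calibration(name): a dict with "intrinsics" (3x3 intrinsics, pixels), "rvec" (rotation vector, rad) and "tvec" (3), from world to camera coordinates, as OpenCV has them; the wrist camera has in their place "hand_eye" (4x4, takes a point from camera to tool coordinates, whose origin is the TCP and whose axes are the tool frame's). Camera axes: x right, y down, z forward; pixel columns grow to the right and rows downward; lengths in m; the calibration is good to about 2 mm. A picture is of the moment at which its call begins: read the wrist's pose just before it. get_calibration takes no time and is no camera call.
- hand_in(): hands the job in, once; it reports no verdict.
The state is a dict: "t": time; "qpos": joint angles; "joint_vel": joint speeds; "tau": joint torques, N m; "eef_pos": TCP position; "eef_rot": TCP orientation; "force": force on the tool from outside, world axes, zero at the start; "moment": the same for the moment, N m; "opening": opening from 0.0 (shut) to 1.0 (fully open).
Only numpy, scipy, OpenCV 4.12 (cv2) and the standard library are available. Lean on these libraries where they do the work, as an engineer would, in place of code of your own. Each camera call takes 0.05 s, during which the arm holds its last target.

## Working session

There is one attempt and no reset: what is moved stays moved. The work goes in short steps, Python scripts to look and compute and a tool call to move; the robot and the scene stay as the last step left them, time stands still between calls to the robot, and variables do not carry over. Pictures are saved under pics/ and viewed, and the job is handed in when it is done.

Besides the shell and the picture viewer there is one more tool, called after "Emit:" in YAML: its name, and indented under it one key for each argument. carry_out: Moves the arm, as the interface text tells. Its arguments: {"type":"object","properties":{"moves":{"type":"array","items":{"type":"array","items":{"type":"number"}}}},"required":["moves"]}

```bash
ls; mkdir -p pics
python3 - <<'E'
from station import *
import cv2
s=read_state(); print({k:s[k] for k in s})
for n in("top","scene"):
    im=camera(n); cv2.imwrite(f"pics/{n}0.png",im[:,:,::-1]); print(n,get_calibration(n))
print(get_calibration("wrist"))
try: print(pinch_z)
except Exception as e: print(e)
E
```

```text
pics
{'t': 0.0, 'qpos': array([ 9.44723097e-01,  3.81231888e-01,  1.29824549e+00, -3.58432781e-05,
        1.46359003e+00, -2.15323816e-01]), 'joint_vel': array([-2.75881539e-04,  3.86365490e-05, -3.73655888e-04,  1.41167433e-04,
       -1.05920630e-04, -7.20470567e-04]), 'tau': array([ 1.33737407e-05, -4.37936032e+01, -2.24560601e+01,  7.13091390e-02,
        3.52506526e-02, -1.01595788e-04]), 'eef_pos': array([0.219472  , 0.50401597, 0.23812364]), 'eef_rot': array([-0.38772409,  0.59194103,  0.38732861,  0.59097579]), 'force': array([ 0.36662141,  0.812359  , -0.70458657]), 'moment': array([0.00934577, 0.00925714, 0.02181478]), 'opening': 1.0000003657002683}
top {'intrinsics': array([[509.70747869,   0.        , 319.62914903],
       [  0.        , 509.70747869, 243.9740988 ],
       [  0.        ,   0.        ,   1.        ]]), 'rvec': array([ 2.18626874, -2.15637464,  0.14648023]), 'tvec': array([-0.02133628,  0.54634127,  0.96933671])}
scene {'intrinsics': array([[470.78198489,   0.        , 325.83568155],
       [  0.        , 470.78198489, 240.97958859],
       [  0.        ,   0.        ,   1.        ]]), 'rvec': array([ 0.88438983,  2.33867328, -1.25166584]), 'tvec': array([ 0.39875249, -0.15944777,  1.03483327])}
{'intrinsics': array([[340.59604177,   0.        , 319.13775528],
       [  0.        , 340.59604177, 236.83398521],
       [  0.        ,   0.        ,   1.        ]]), 'hand_eye': array([[ 1.40703004e-03, -2.63088631e-01,  9.64770642e-01,
        -1.46423474e-01],
       [-2.35954027e-04, -9.64771658e-01, -2.63088564e-01,
         6.81830449e-02],
       [ 9.99998982e-01,  1.42531995e-04, -1.41953953e-03,
        -3.88074373e-04],
       [ 0.00000000e+00,  0.00000000e+00,  0.00000000e+00,
         1.00000000e+00]])}
0.0187
```

View pics/top0.png

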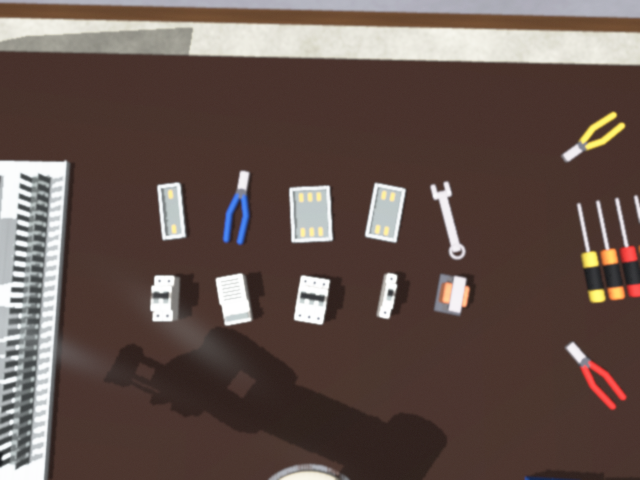

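View pics/scene0.png

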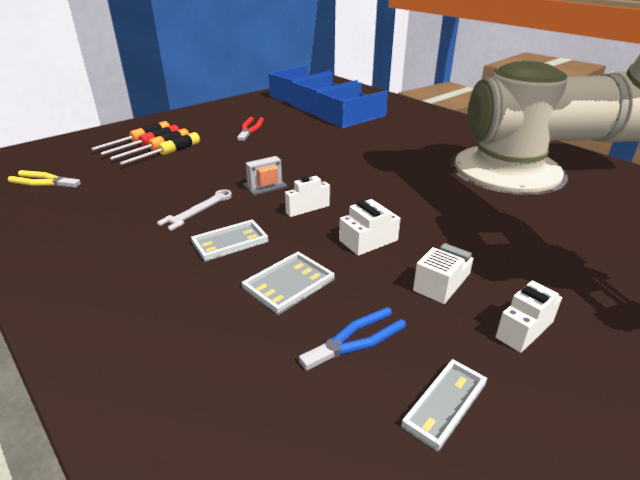

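```bash
cat > h.py <<'E'
import numpy as np, cv2
from station import *
from scipy.spatial.transform import Rotation as R
from scipy.optimize import minimize
def proj(P,n):
    c=get_calibration(n)
    return cv2.projectPoints(np.asarray(P,float).reshape(-1,3),c['rvec'],c['tvec'],c['intrinsics'],None)[0].reshape(-1,2)
def back(px,z,n):
    c=get_calibration(n);Rm=cv2.Rodrigues(c['rvec'])[0];o=-Rm.T@c['tvec']
    d=Rm.T@np.linalg.inv(c['intrinsics'])@np.array([px[0],px[1],1.]);return (o+d*(z-o[2])/d[2])
def brk(w,x,y,a):
    P=[]
    for L,h0,h1 in((.084,0,.044),(.046,.044,.060)):
        for sx in(-1,1):
            for sy in(-1,1):
                for z in(h0,h1):P.append((sx*L/2,sy*w/2,z))
    P=np.array(P);c,s=np.cos(a),np.sin(a)
    return np.c_[x+c*P[:,0]-s*P[:,1],y+s*P[:,0]+c*P[:,1],P[:,2]]
def nst(w,x,y,a):
    P=np.array([(sx*.055,sy*w/2,z) for sx in(-1,1) for sy in(-1,1) for z in(0,.012)])
    c,s=np.cos(a),np.sin(a)
    return np.c_[x+c*P[:,0]-s*P[:,1],y+s*P[:,0]+c*P[:,1],P[:,2]]
def mask(im,seed,box=60):
    g=cv2.cvtColor(im,cv2.COLOR_RGB2GRAY);m=(g>95).astype(np.uint8)
    m=cv2.morphologyEx(m,cv2.MORPH_CLOSE,np.ones((3,3)))
    n,l,st,_=cv2.connectedComponentsWithStats(m)
    u,v=map(int,seed)
    sub=l[v-15:v+16,u-15:u+16];ids=np.bincount(sub[sub>0]);i=ids.argmax()
    pts=np.argwhere(l==i)[:,::-1].astype(np.float32)
    return cv2.convexHull(pts),st[i]
S=8
def cost(p,f,w,obs):
    t=0
    for n,h in obs:
        H=cv2.convexHull(proj(f(w,*p),n).astype(np.float32)).reshape(-1,2)
        h=h.reshape(-1,2);o=np.minimum(h.min(0),H.min(0))-3
        sz=(np.maximum(h.max(0),H.max(0))-o+6)*S
        A=np.zeros((int(sz[1]),int(sz[0])),np.uint8);B=A.copy()
        # observed pixel centres: grow by half a pixel
        cv2.fillConvexPoly(A,((h-o)*S).round().astype(int),1);A=cv2.dilate(A,np.ones((S+1,S+1)))
        cv2.fillConvexPoly(B,((H-o)*S).round().astype(int),1)
        t+=1-(A&B).sum()/(A|B).sum()
    return t
def fit(f,w,obs,p0):
    best=None
    for da in(-.3,-.1,.1,.3):
        r=minimize(cost,[p0[0],p0[1],p0[2]+da],args=(f,w,obs),method='Nelder-Mead',options=dict(initial_simplex=np.array([[p0[0],p0[1],p0[2]+da]]*4)+np.array([[0,0,0],[.01,0,0],[0,.01,0],[0,0,.15]]),xatol=1e-4,fatol=1e-4))
        if best is None or r.fun<best.fun:best=r
    return best
E
cat > m.py <<'E'
from h import *
T=cv2.imread('pics/top0.png')[:,:,::-1].copy();Sc=cv2.imread('pics/scene0.png')[:,:,::-1].copy()
items=[('b2',brk,.036,(165,298)),('b3',brk,.054,(312,299)),('b1',brk,.018,(388,296)),
('n1',nst,.044,(172,211)),('n3',nst,.080,(311,214)),('n2',nst,.062,(385,213))]
for nm,f,w,uv in items:
    h=mask(T,uv);c=back(uv,.04 if f is brk else .01,'top')
    uvs=proj(c,'scene')[0]
    hs=mask(Sc,uvs)
    for k,obs in(('top',[('top',h[0])]),('scn',[('scene',hs[0])]),('both',[('top',h[0]),('scene',hs[0])])):
        r=fit(f,w,obs,[c[0],c[1],0.0]);print(nm,k,r.x.round(4),round(r.fun,3),h[1],hs[1])
    for n,im in(('top',T),('scene',Sc)):
        cv2.polylines(im,[cv2.convexHull(proj(f(w,*r.x),n).astype(np.float32)).round().astype(int)],True,(255,0,0),1)
for uv in((234,299),(452,296),(237,207),(449,222)): print(back(uv,.02,'top').round(3))
cv2.imwrite('pics/fit_t.png',cv2.resize(T[150:340,130:490],None,fx=2.2,fy=2.2,interpolation=2)[:,:,::-1])
cv2.imwrite('pics/fit_s.png',cv2.resize(Sc[140:460,180:580],None,fx=1.8,fy=1.8,interpolation=2)[:,:,::-1])
E
python3 m.py
```

```text
b2 top [ 0.4349  0.2857 -0.0057] 0.106 [ 149  275   30   48 1228] [ 496  280   67   73 2653]
b2 scn [ 0.436   0.2817 -0.022 ] 0.035 [ 149  275   30   48 1228] [ 496  280   67   73 2653]
b2 both [ 0.4369  0.2828 -0.0058] 0.181 [ 149  275   30   48 1228] [ 496  280   67   73 2653]
b3 top [ 0.4374  0.0005 -0.1642] 0.177 [ 293  275   38   50 1378] [ 339  199   62   57 2348]
b3 scn [ 0.4377 -0.0009 -0.1738] 0.041 [ 293  275   38   50 1378] [ 339  199   62   57 2348]
b3 both [ 0.4375 -0.0011 -0.1751] 0.219 [ 293  275   38   50 1378] [ 339  199   62   57 2348]Traceback (most recent call last):
  File "m.py", line 10, in <module>
    r=fit(f,w,obs,[c[0],c[1],0.0]);print(nm,k,r.x.round(4),round(r.fun,3),h[1],hs[1])
  File "h.py", line 47, in fit
    r=minimize(cost,[p0[0],p0[1],p0[2]+da],args=(f,w,obs),method='Nelder-Mead',options=dict(initial_simplex=np.array([[p0[0],p0[1],p0[2]+da]]*4)+np.array([[0,0,0],[.01,0,0],[0,.01,0],[0,0,.15]]),xatol=1e-4,fatol=1e-4))
    res = _minimize_neldermead(fun, x0, args, callback, bounds=bounds,
                               **options)
    fxr = func(xr)
    fx = function(np.copy(x), *(wrapper_args + args))
  File "h.py", line 35, in cost
    H=cv2.convexHull(proj(f(w,*p),n).astype(np.float32)).reshape(-1,2)
                     ~~~~^^^^^^^^^^^
  File "h.py", line 6, in proj
    c=get_calibration(n)
ValueError: time passes only in moves, steps and waits
```

```bash
python3 - <<'E'
s=open('h.py').read()
s=s.replace("def proj","CAL={n:get_calibration(n) for n in('top','scene','wrist')}\ndef proj",1).replace("c=get_calibration(n)","c=CAL[n]").replace("g>95","g>thr").replace("box=60","thr=70")
open('h.py','w').write(s)
E
python3 m.py
```

```text
b2 top [0.4213 0.2862 0.4413] 0.631 [ 140  274   69   76 2555] [ 495  280   68   73 2715]
b2 scn [ 0.4368  0.2818 -0.0268] 0.044 [ 140  274   69   76 2555] [ 495  280   68   73 2715]
b2 both [ 0.4371  0.282  -0.0251] 0.678 [ 140  274   69   76 2555] [ 495  280   68   73 2715]
b3 top [ 0.4355  0.0015 -0.0937] 0.216 [ 293  274   38   52 1497] [ 339  198   62   58 2396]
b3 scn [ 0.4378 -0.0009 -0.2023] 0.052 [ 293  274   38   52 1497] [ 339  198   62   58 2396]
b3 both [ 0.4382 -0.0009 -0.2055] 0.27 [ 293  274   38   52 1497] [ 339  198   62   58 2396]
b1 top [ 0.446  -0.1469 -0.1184] 0.267 [376 272  22  48 764] [ 284  175   47   42 1416]
b1 scn [ 0.4479 -0.1485 -0.3049] 0.064 [376 272  22  48 764] [ 284  175   47   42 1416]
b1 both [ 0.4483 -0.1471 -0.2287] 0.347 [376 272  22  48 764] [ 284  175   47   42 1416]
n1 top [0.6137 0.2866 0.0827] 0.182 [ 156  181   31   61 1512] [ 401  358   87   94 4075]
n1 scn [0.6123 0.2842 0.1281] 0.065 [ 156  181   31   61 1512] [ 401  358   87   94 4075]
n1 both [0.6124 0.2845 0.1296] 0.25 [ 156  181   31   61 1512] [ 401  358   87   94 4075]
n3 top [0.6092 0.0061 0.0725] 0.164 [ 288  184   46   60 2525] [ 241  251   94   65 3287]
n3 scn [0.6112 0.005  0.0554] 0.068 [ 288  184   46   60 2525] [ 241  251   94   65 3287]
n3 both [0.611  0.0047 0.0508] 0.234 [ 288  184   46   60 2525] [ 241  251   94   65 3287]
n2 top [ 0.6148 -0.1456 -0.0988] 0.18 [ 364  182   43   62 1992] [ 190  219   79   43 1950]
n2 scn [ 0.6159 -0.1467 -0.1724] 0.097 [ 364  182   43   62 1992] [ 190  219   79   43 1950]
n2 both [ 0.6166 -0.1459 -0.1642] 0.278 [ 364  182   43   62 1992] [ 190  219   79   43 1950]
[0.437 0.152 0.02 ]
[ 0.448 -0.277  0.02 ]
[0.62  0.152 0.02 ]
[ 0.596 -0.273  0.02 ]
```

```bash
ls pics
```

```text
fit_s.png
fit_t.png
scene0.png
top0.png
```

View pics/fit_t.png

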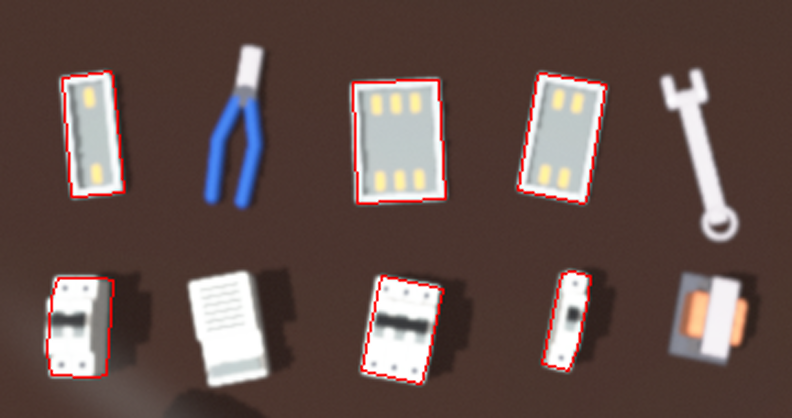

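View pics/fit_s.png

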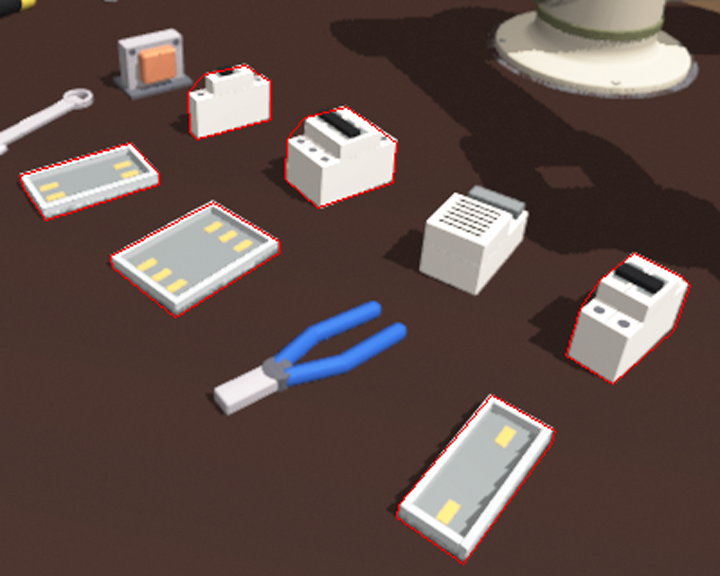

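```bash
cat >> h.py <<'E'
def plan(x,y,z,yaw,n=None,s=None,grip=1):
    """yaw: breaker yaw; tool z axis horizontal along breaker +-y"""
    s=s or read_state();p=s['eef_pos'];Rm=R.from_quat(s['eef_rot']).as_matrix()
    print('t',round(s['t'],2),'p',p.round(4),'down',Rm[:,0].round(4),'F',s['force'].round(1),'q6',s['qpos'][5].round(2),'op',round(s['opening'],3))
    cur=np.arctan2(Rm[1,2],Rm[0,2])          # heading of tool z
    tgt=yaw+np.pi/2; d=(tgt-cur+np.pi/2)%np.pi-np.pi/2
    # spin +a about tool x (down) -> heading decreases
    spin=-d
    D=np.array([x,y,z])-p
    if n is None: n=max(1,int(np.ceil(max(np.linalg.norm(D)/.045,abs(spin)/.14))))
    rows=[];
    for i in range(n):
        st=D/n
        rows.append([grip]+list((Rm.T@st).round(4))+[round(spin/n,4)])
        Rm=R.from_rotvec(Rm[:,0]*spin/n).as_matrix()@Rm
    print('D',D.round(4),'spin',round(spin,3))
    for r in rows: print([float(v) for v in r])
E
python3 -c "
from h import *
plan(.437,.282,.16,-.02)"
```

```text
t 0.1 p [0.2195 0.504  0.2382] down [-8.e-04 -1.e-03 -1.e+00] F [0.2 0.1 0. ] q6 -0.22 op 1.003
D [ 0.2175 -0.222  -0.0782] spin -0.391
[1.0, 0.0098, -0.036, -0.0146, -0.0489]
[1.0, 0.0098, -0.0353, -0.0163, -0.0489]
[1.0, 0.0098, -0.0344, -0.018, -0.0489]
[1.0, 0.0098, -0.0335, -0.0197, -0.0489]
[1.0, 0.0098, -0.0325, -0.0213, -0.0489]
[1.0, 0.0098, -0.0314, -0.0229, -0.0489]
[1.0, 0.0098, -0.0303, -0.0244, -0.0489]
[1.0, 0.0098, -0.029, -0.0258, -0.0489]
```

Emit:
carry_out:
  moves:
    - [1,0.01,-0.036,-0.015,-0.049]
    - [1,0.01,-0.035,-0.016,-0.049]
    - [1,0.01,-0.034,-0.018,-0.049]
    - [1,0.01,-0.033,-0.02,-0.049]
    - [1,0.01,-0.032,-0.021,-0.049]
    - [1,0.01,-0.031,-0.023,-0.049]
    - [1,0.01,-0.03,-0.024,-0.049]
    - [1,0.01,-0.029,-0.026,-0.049]

```text
t: 0.9
eef_pos: [0.4403, 0.279, 0.1542]
eef_rot: [-0.501, 0.499, 0.502, 0.498]
force: [-0.3, 0.4, -0.0]
opening: 1.001
```

```bash
cat > w.py <<'E'
from h import *
import sys
def wproj(P,s):
    H=CAL['wrist']['hand_eye'];T=np.eye(4);T[:3,:3]=R.from_quat(s['eef_rot']).as_matrix();T[:3,3]=s['eef_pos']
    M=np.linalg.inv(T@H);P=np.asarray(P).reshape(-1,3);q=P@M[:3,:3].T+M[:3,3]
    q=q@CAL['wrist']['intrinsics'].T;return q[:,:2]/q[:,2:]
def look(name,models):
    s=read_state();im=np.ascontiguousarray(camera('wrist'))
    for f,w,p in models:
        P=f(w,*p);uv=wproj(P,s).round().astype(int)
        E=[(i,j) for i in range(len(P)) for j in range(i) if (i//8==j//8) and bin(i^j).count('1')==1]
        for i,j in E: cv2.line(im,tuple(map(int,uv[i])),tuple(map(int,uv[j])),(255,0,0),1)
    cv2.imwrite(f'pics/{name}.png',im[:,:,::-1])
E
python3 -c "
from w import *
plan(.437,.282,.16,-.02)
look('w1',[(brk,.036,(.4365,.2825,-.022))])"
```

```text
t 0.9 p [0.4403 0.279  0.1542] down [-2.6e-03 -4.0e-04 -1.0e+00] F [-0.3  0.4 -0. ] q6 -1.24 op 1.001
D [-0.0033  0.003   0.0058] spin 0.025
[1.0, -0.0058, 0.0033, 0.0031, 0.025]
```

View pics/w1.png

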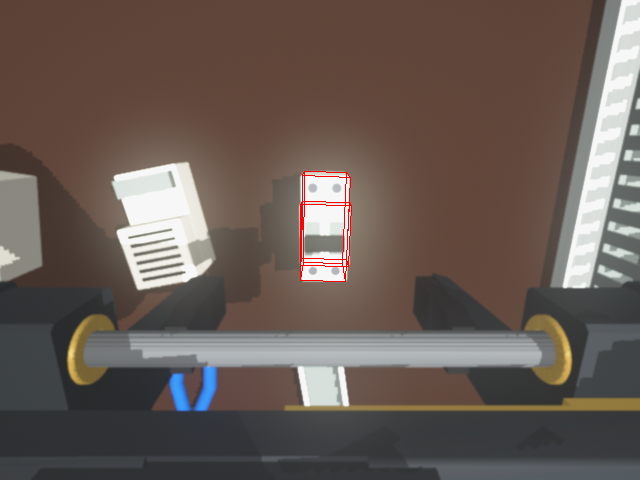

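```bash
python3 -c "
from h import *
plan(.4365,.2825,.022,-.022,5)"
```

```text
t 0.95 p [0.4437 0.2754 0.1526] down [-0.0029 -0.0026 -1.    ] F [ 3.1 -2.  -0.8] q6 -1.25 op 0.998
D [-0.0072  0.0071 -0.1306] spin 0.026
[1.0, 0.0261, 0.0014, 0.0015, 0.0052]
[1.0, 0.0261, 0.0014, 0.0015, 0.0052]
[1.0, 0.0261, 0.0014, 0.0015, 0.0052]
[1.0, 0.0261, 0.0014, 0.0015, 0.0052]
[1.0, 0.0261, 0.0014, 0.0015, 0.0052]
```

Emit:
carry_out:
  moves:
    - [1,0.01,0.007,0.007,0.026]
    - [1,0.02,0,0,0]
    - [1,0.02,0,0,0]
    - [1,0.02,0,0,0]
    - [1,0,0,0,0]

```text
t: 1.45
eef_pos: [0.4374, 0.2801, 0.0789]
eef_rot: [-0.492, 0.51, 0.493, 0.505]
force: [0.5, -0.7, 0.4]
opening: 1.002
```

```bash
python3 -c "
from h import *
plan(.4365,.2825,.022,-.022,2)"
```

```text
t 1.45 p [0.4374 0.2801 0.0789] down [-0.0054 -0.0034 -1.    ] F [ 0.5 -0.7  0.4] q6 -1.2 op 1.002
D [-0.0009  0.0024 -0.0569] spin -0.008
[1.0, 0.0284, 0.0003, 0.0013, -0.0038]
[1.0, 0.0284, 0.0003, 0.0013, -0.0038]
```

Emit:
carry_out:
  moves:
    - [1,0.02,0,0.002,-0.008]
    - [1,0.02,0,0,0]
    - [1,0.017,0,0,0]
    - [1,0,0,0,0]

```text
t: 1.85
eef_pos: [0.4383, 0.2831, 0.0231]
eef_rot: [-0.495, 0.507, 0.495, 0.504]
force: [-0.8, -0.6, 1.3]
opening: 1.0
```

```bash
python3 -c "
from h import *
plan(.4365,.2825,.022,-.022,1)"
```

```text
t 1.85 p [0.4383 0.2831 0.0231] down [-0.0023 -0.0023 -1.    ] F [-0.8 -0.6  1.3] q6 -1.2 op 1.0
D [-0.0018 -0.0006 -0.0011] spin 0.0
[1.0, 0.0011, 0.0018, -0.0006, 0.0004]
```

Emit:
carry_out:
  moves:
    - [-1,0.001,0.001,0,0]
    - [-1,0,0,0,0]
    - [-1,0,0,0,0]
    - [-1,0,0,0,0]
    - [-1,0,0,0,0]
    - [-1,0,0,0,0]
    - [-1,0,0,0,0]
    - [-1,0,0,0,0]

```text
t: 2.65
eef_pos: [0.4389, 0.284, 0.0266]
eef_rot: [-0.496, 0.504, 0.494, 0.506]
force: [-0.2, 1.1, -1.9]
opening: 0.406
```

```bash
python3 -c "
from h import *
plan(.4365,.2825,.14,-.022)"
```

```text
t 2.65 p [0.4389 0.284  0.0266] down [ 3.7e-03 -2.0e-04 -1.0e+00] F [-0.2  1.1 -1.9] q6 -1.2 op 0.406
D [-0.0024 -0.0015  0.1134] spin 0.001
[1.0, -0.0378, 0.0007, -0.0005, 0.0002]
[1.0, -0.0378, 0.0007, -0.0005, 0.0002]
[1.0, -0.0378, 0.0007, -0.0005, 0.0002]
```

Emit:
carry_out:
  moves:
    - [-1,-0.02,0,0,0]
    - [-1,-0.03,0,0,0]
    - [-1,-0.03,0,0,0]
    - [-1,-0.03,0,0,0]
    - [-1,-0.01,0,0,0]

```text
t: 3.15
eef_pos: [0.4366, 0.2833, 0.1472]
eef_rot: [-0.494, 0.508, 0.495, 0.503]
force: [-0.2, 0.0, -2.6]
opening: 0.405
```

```bash
python3 -c "
from h import *
plan(.619,-.146,.15,-.165,14,grip=-1)
im=camera('scene');cv2.imwrite('pics/s1.png',im[:,:,::-1])"
```

```text
t 3.15 p [0.4366 0.2833 0.1472] down [-0.0057 -0.0033 -1.    ] F [-0.2  0.  -2.6] q6 -1.2 op 0.405
D [ 0.1824 -0.4293  0.0028] spin 0.143
[-1.0, -0.0002, -0.0137, -0.0304, 0.0102]
[-1.0, -0.0002, -0.014, -0.0302, 0.0102]
[-1.0, -0.0002, -0.0143, -0.0301, 0.0102]
[-1.0, -0.0002, -0.0146, -0.0299, 0.0102]
[-1.0, -0.0002, -0.0149, -0.0298, 0.0102]
[-1.0, -0.0002, -0.0152, -0.0296, 0.0102]
[-1.0, -0.0002, -0.0155, -0.0295, 0.0102]
[-1.0, -0.0002, -0.0158, -0.0293, 0.0102]
[-1.0, -0.0002, -0.0161, -0.0292, 0.0102]
[-1.0, -0.0002, -0.0164, -0.029, 0.0102]
[-1.0, -0.0002, -0.0167, -0.0288, 0.0102]
[-1.0, -0.0002, -0.017, -0.0286, 0.0102]
[-1.0, -0.0002, -0.0173, -0.0285, 0.0102]
[-1.0, -0.0002, -0.0176, -0.0283, 0.0102]
```

View pics/s1.png

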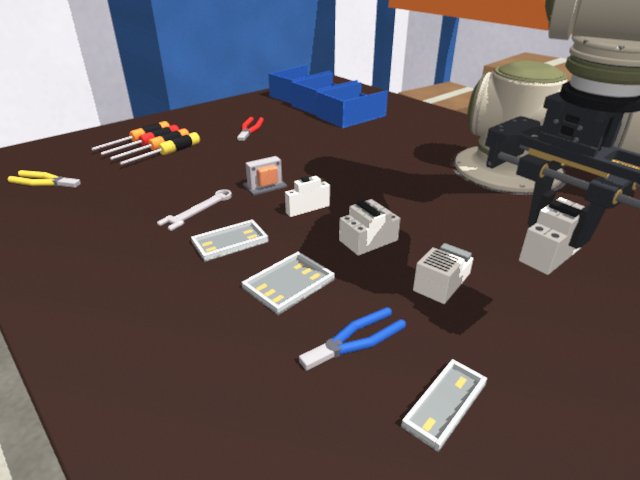

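The two-pole breaker hangs level in the jaws at about (558,237) and everything else is undisturbed. I'll carry it to nest2.

Emit:
carry_out:
  moves:
    - [-1,0,-0.013,-0.03,0.01]
    - [-1,0,-0.014,-0.03,0.01]
    - [-1,0,-0.014,-0.03,0.01]
    - [-1,0,-0.014,-0.03,0.01]
    - [-1,0,-0.015,-0.03,0.01]
    - [-1,0,-0.015,-0.03,0.01]
    - [-1,0,-0.015,-0.03,0.01]
    - [-1,0,-0.015,-0.03,0.01]

```text
t: 4.0
eef_pos: [0.5355, 0.0312, 0.1342]
eef_rot: [-0.47, 0.531, 0.48, 0.517]
force: [0.3, 0.9, -2.2]
opening: 0.403
```

```bash
python3 -c "
from h import *
plan(.619,-.146,.15,-.165,6,grip=-1)"
```

```text
t 4.0 p [0.5355 0.0312 0.1342] down [-0.024  -0.0022 -0.9997] F [ 0.3  0.9 -2.2] q6 -1.63 op 0.403
D [ 0.0835 -0.1772  0.0158] spin 0.067
[-1.0, -0.0029, -0.0167, -0.028, 0.0112]
[-1.0, -0.0029, -0.017, -0.0279, 0.0112]
[-1.0, -0.0029, -0.0173, -0.0277, 0.0112]
[-1.0, -0.0029, -0.0176, -0.0275, 0.0112]
[-1.0, -0.0029, -0.0179, -0.0273, 0.0112]
[-1.0, -0.0029, -0.0182, -0.0271, 0.0112]
```

Emit:
carry_out:
  moves:
    - [-1,-0.004,-0.015,-0.025,0.01]
    - [-1,-0.004,-0.015,-0.025,0.01]
    - [-1,-0.004,-0.015,-0.025,0.01]
    - [-1,-0.004,-0.015,-0.025,0.01]
    - [-1,-0.002,-0.015,-0.025,0.01]
    - [-1,0,-0.01,-0.015,0.01]
    - [-1,0,0,0,0]
    - [-1,0,0,0,0]

```text
t: 4.8
eef_pos: [0.601, -0.1276, 0.1332]
eef_rot: [-0.444, 0.551, 0.469, 0.528]
force: [-0.6, 0.1, -2.0]
opening: 0.408
```

```bash
python3 -c "
from h import *
plan(.619,-.146,.10,-.165,grip=-1)"
```

```text
t 4.8 p [ 0.601  -0.1276  0.1332] down [-0.047   0.0058 -0.9989] F [-0.6  0.1 -2. ] q6 -1.8 op 0.408
D [ 0.018  -0.0184 -0.0332] spin -0.001
[-1.0, 0.0323, -0.0223, -0.0151, -0.0015]
```

Emit:
carry_out:
  moves:
    - [-1,0.001,-0.006,-0.004,0]
    - [-1,0.001,-0.006,-0.004,0]
    - [-1,0.001,-0.006,-0.004,0]
    - [-1,0.001,-0.004,-0.003,0]
    - [-1,0,0,0,0]

```text
t: 5.3
eef_pos: [0.6208, -0.1446, 0.1261]
eef_rot: [-0.444, 0.551, 0.471, 0.527]
force: [-0.2, 0.3, -2.8]
opening: 0.407
```

```bash
python3 -c "
from h import *
plan(.619,-.146,.10,-.165,grip=-1)"
```

```text
t 5.3 p [ 0.6208 -0.1446  0.1261] down [-0.0497  0.0072 -0.9987] F [-0.2  0.3 -2.8] q6 -1.81 op 0.407
D [-0.0018 -0.0014 -0.0261] spin 0.002
[-1.0, 0.0262, 0.0003, -0.0017, 0.0019]
```

Emit:
carry_out:
  moves:
    - [-1,0.015,0.001,-0.001,0]
    - [-1,0.015,0,0,0]
    - [-1,0.015,0,0,0]
    - [-1,0.015,0,0,0]
    - [-1,0.01,0,0,0]
    - [-1,0,0,0,0]

```text
t: 5.9
eef_pos: [0.6168, -0.1445, 0.0551]
eef_rot: [-0.445, 0.55, 0.47, 0.527]
force: [-0.1, -0.3, -2.2]
opening: 0.404
```

```bash
python3 -c "
from w import *
plan(.6184,-.1464,.04,-.165,grip=-1)
look('w2',[(nst,.062,(.616,-.146,-.165))])
im=camera('scene');cv2.imwrite('pics/s2.png',cv2.resize(im[120:340,120:420],None,fx=2.5,fy=2.5)[:,:,::-1])"
```

```text
t 5.9 p [ 0.6168 -0.1445  0.0551] down [-0.047   0.0062 -0.9989] F [-0.1 -0.3 -2.2] q6 -1.81 op 0.404
D [ 0.0016 -0.0019 -0.0151] spin 0.003
[-1.0, 0.015, -0.0026, -0.0016, 0.0028]
```

View pics/w2.png

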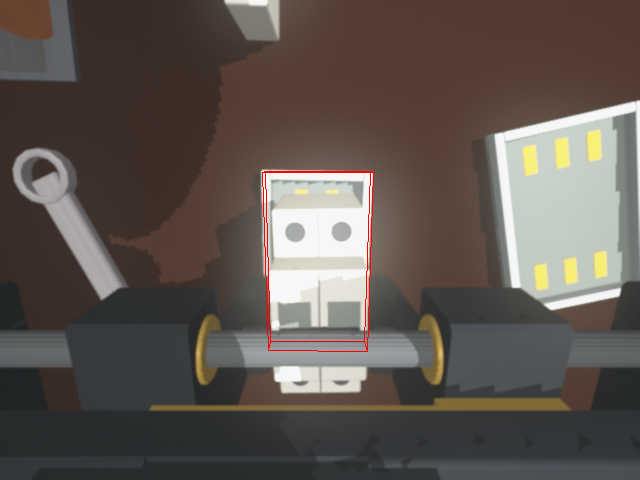

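View pics/s2.png

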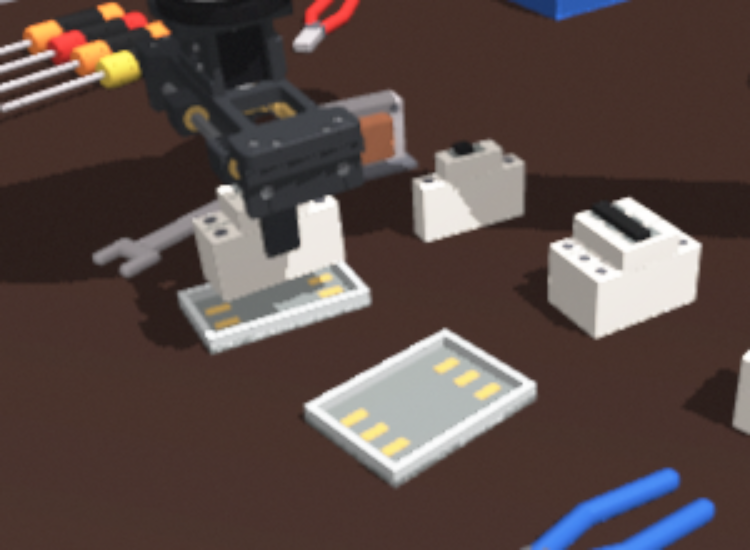

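The nest outline matches in the wrist view (263–373 px) and the breaker (272–365 px) is centred over it. I'll lower it.

Emit:
carry_out:
  moves:
    - [-1,0.008,-0.003,-0.002,0.003]
    - [-1,0.008,0,0,0]
    - [-1,0.004,0,0,0]
    - [-1,0,0,0,0]

```text
t: 6.4
eef_pos: [0.6205, -0.1478, 0.0366]
eef_rot: [-0.446, 0.55, 0.467, 0.529]
force: [0.6, 0.5, -2.8]
opening: 0.402
```

```bash
python3 -c "
from w import *
plan(.6184,-.1464,.03,-.165,grip=-1)
im=camera('scene');cv2.imwrite('pics/s3.png',cv2.resize(im[170:270,170:290],None,fx=6,fy=6)[:,:,::-1])"
```

```text
t 6.4 p [ 0.6205 -0.1478  0.0366] down [-0.0414  0.0037 -0.9991] F [ 0.6  0.5 -2.8] q6 -1.81 op 0.402
D [-0.0021  0.0014 -0.0066] spin -0.0
[-1.0, 0.0067, 0.002, 0.001, -0.0004]
```

View pics/s3.png

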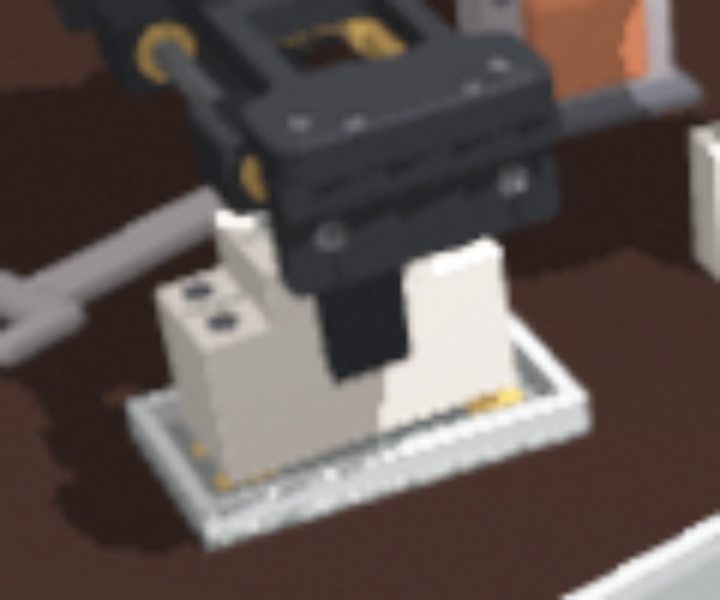

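Emit:
carry_out:
  moves:
    - [-1,0.003,0.002,0.001,0]
    - [-1,0.002,0.001,0,0]
    - [-1,0,0,0,0]

```text
t: 6.75
eef_pos: [0.6177, -0.1462, 0.0324]
eef_rot: [-0.447, 0.549, 0.467, 0.529]
force: [0.2, 0.1, -2.3]
opening: 0.404
```

```bash
python3 -c "
from w import *
plan(.6184,-.1464,.03,-.165,grip=-1)"
```

```text
t 6.75 p [ 0.6177 -0.1462  0.0324] down [-0.0397  0.0031 -0.9992] F [ 0.2  0.1 -2.3] q6 -1.81 op 0.404
D [ 0.0007 -0.0002 -0.0024] spin -0.0
[-1.0, 0.0023, -0.0008, -0.0, -0.0004]
```

Emit:
carry_out:
  moves:
    - [-1,0.002,0,0,0]
    - [-1,0.002,0,0,0]
    - [-1,0,0,0,0]

```text
t: 7.05
eef_pos: [0.6172, -0.146, 0.0315]
eef_rot: [-0.448, 0.549, 0.467, 0.529]
force: [-0.0, 0.6, -2.8]
opening: 0.403
```

```bash
python3 -c "
from w import *
plan(.6184,-.1464,.03,-.165,grip=-1)"
```

```text
t 7.05 p [ 0.6172 -0.146   0.0315] down [-0.0389  0.0023 -0.9992] F [-0.   0.6 -2.8] q6 -1.81 op 0.403
D [ 0.0012 -0.0004 -0.0015] spin 0.0
[-1.0, 0.0015, -0.0013, -0.0002, 0.0004]
```

Emit:
carry_out:
  moves:
    - [-1,0.003,0,0,0]
    - [-1,0.003,0,0,0]
    - [-1,0.002,0,0,0]

```text
t: 7.35
eef_pos: [0.6172, -0.1461, 0.0304]
eef_rot: [-0.449, 0.549, 0.466, 0.53]
force: [-5.8, 2.2, 9.2]
opening: 0.406
```

```bash
python3 -c "
from w import *
plan(.6184,-.1464,.03,-.165,grip=-1)"
```

```text
t 7.35 p [ 0.6172 -0.1461  0.0304] down [-3.570e-02  2.000e-04 -9.994e-01] F [-5.8  2.2  9.2] q6 -1.81 op 0.406
D [ 0.0012 -0.0003 -0.0004] spin 0.001
[-1.0, 0.0004, -0.0013, -0.0001, 0.001]
```

Emit:
carry_out:
  moves:
    - [-0.1,0,0,0,0]
    - [-0.1,0,0,0,0]
    - [0.3,0,0,0,0]
    - [0.3,0,0,0,0]
    - [0.5,0,0,0,0]

```text
t: 7.85
eef_pos: [0.6176, -0.1465, 0.0305]
eef_rot: [-0.45, 0.549, 0.465, 0.53]
force: [-0.6, 0.4, -0.6]
opening: 0.698
```

```bash
python3 -c "
from w import *
plan(.6184,-.1464,.15,-.165,grip=1)
im=camera('scene');cv2.imwrite('pics/s4.png',cv2.resize(im[170:270,170:290],None,fx=6,fy=6)[:,:,::-1])"
```

```text
t 7.85 p [ 0.6176 -0.1465  0.0305] down [-3.430e-02 -6.000e-04 -9.994e-01] F [-0.6  0.4 -0.6] q6 -1.81 op 0.698
D [8.000e-04 1.000e-04 1.195e-01] spin 0.001
[1.0, -0.0398, 0.0011, -0.0002, 0.0003]
[1.0, -0.0398, 0.0011, -0.0002, 0.0003]
[1.0, -0.0398, 0.0011, -0.0002, 0.0003]
```

View pics/s4.png

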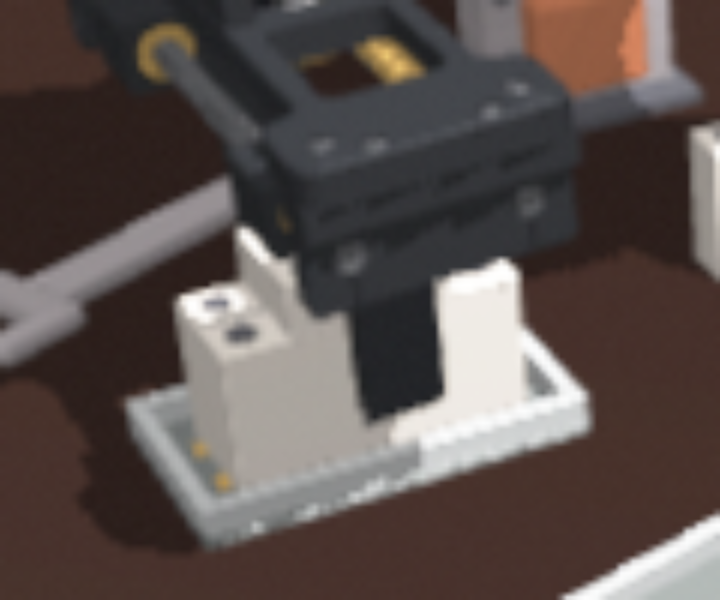

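Emit:
carry_out:
  moves:
    - [0.7,-0.03,0,0,0]
    - [1,-0.04,0,0,0]
    - [1,-0.04,0,0,0]
    - [1,-0.01,0,0,0]

```text
t: 8.3
eef_pos: [0.621, -0.1462, 0.1513]
eef_rot: [-0.447, 0.55, 0.467, 0.529]
force: [-0.1, 0.2, -0.4]
opening: 0.999
```

```bash
python3 -c "
from w import *
plan(.448,-.1475,.15,-.25,grip=1)"
```

```text
t 8.3 p [ 0.621  -0.1462  0.1513] down [-0.0406  0.0022 -0.9992] F [-0.1  0.2 -0.4] q6 -1.81 op 0.999
D [-0.173  -0.0013 -0.0013] spin 0.086
[1.0, 0.0021, 0.0426, -0.0074, 0.0214]
[1.0, 0.0021, 0.0424, -0.0083, 0.0214]
[1.0, 0.0021, 0.0422, -0.0092, 0.0214]
[1.0, 0.0021, 0.042, -0.0101, 0.0214]
```

Emit:
carry_out:
  moves:
    - [1,0.002,0.045,-0.008,0.021]
    - [1,0.002,0.044,-0.009,0.021]
    - [1,0.002,0.042,-0.01,0.021]
    - [1,0.002,0.03,-0.008,0.021]
    - [1,0,0,0,0]
    - [1,0,0,0,0]

```text
t: 8.9
eef_pos: [0.4501, -0.1488, 0.1475]
eef_rot: [-0.424, 0.569, 0.443, 0.548]
force: [0.4, -1.0, -0.7]
opening: 0.996
```

```bash
python3 -c "
from w import *
plan(.448,-.1475,.1,-.25,grip=1)
look('w3',[(brk,.018,(.448,-.1475,-.25))])"
```

```text
t 8.9 p [ 0.4501 -0.1488  0.1475] down [-0.0398  0.0023 -0.9992] F [ 0.4 -1.  -0.7] q6 -1.87 op 0.996
D [-0.0021  0.0013 -0.0475] spin -0.001
[1.0, 0.0238, 0.0003, 0.0005, -0.0005]
[1.0, 0.0238, 0.0003, 0.0005, -0.0005]
```

View pics/w3.png

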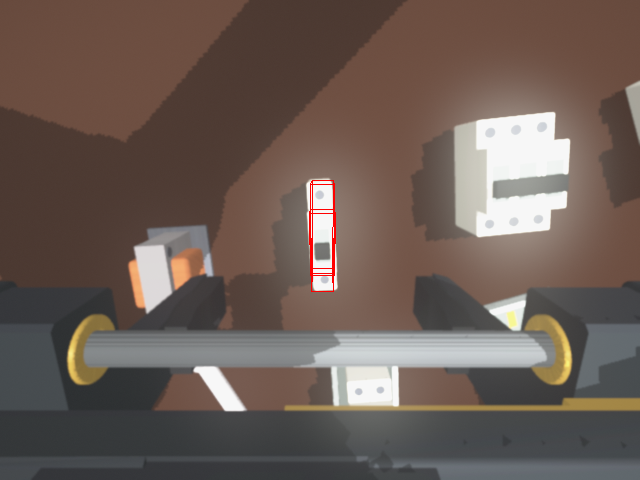

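Emit:
carry_out:
  moves:
    - [0.3,0.01,0,0,-0.045]
    - [0.3,0.02,0,0,0]
    - [0.3,0.02,0,0,0]
    - [0.3,0.01,0,0,0]
    - [0.3,0,0,0,0]

```text
t: 9.45
eef_pos: [0.4528, -0.1493, 0.0844]
eef_rot: [-0.439, 0.557, 0.456, 0.537]
force: [-0.1, 0.8, 0.1]
opening: 0.652
```

```bash
python3 -c "
from w import *
plan(.448,-.1475,.023,-.205,n=1,grip=1)
look('w4',[(brk,.018,(.448,-.1475,-.205))])"
```

```text
t 9.45 p [ 0.4528 -0.1493  0.0844] down [-0.0377  0.0011 -0.9993] F [-0.1  0.8  0.1] q6 -1.92 op 0.652
D [-0.0048  0.0018 -0.0614] spin 0.005
[1.0, 0.0615, 0.0028, 0.0012, 0.0047]
```

View pics/w4.png

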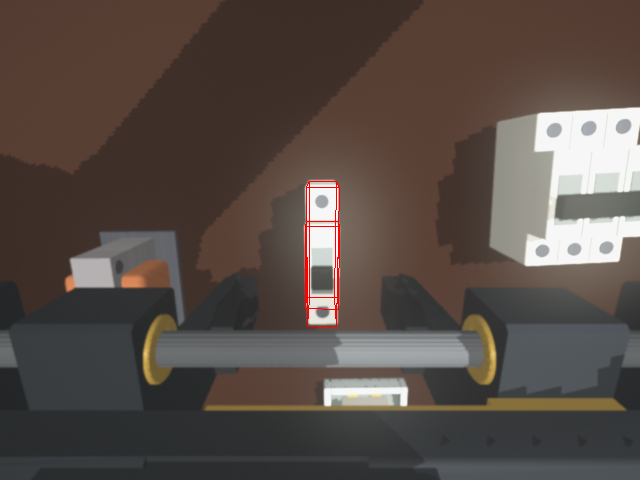

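The model now lies exactly on breaker1 (305–340 px, rows 180–325). I'll descend.

Emit:
carry_out:
  moves:
    - [0.3,0.02,0.003,0.001,0.005]
    - [0.3,0.02,0,0,0]
    - [0.3,0.018,0,0,0]
    - [0.3,0.002,0,0,0]

```text
t: 9.9
eef_pos: [0.4518, -0.1493, 0.0267]
eef_rot: [-0.441, 0.557, 0.452, 0.539]
force: [-0.4, -0.3, 1.2]
opening: 0.648
```

```bash
python3 -c "
from w import *
plan(.448,-.1475,.023,-.205,n=1,grip=1)"
```

```text
t 9.9 p [ 0.4518 -0.1493  0.0267] down [-0.0295 -0.0039 -0.9996] F [-0.4 -0.3  1.2] q6 -1.91 op 0.648
D [-0.0038  0.0018 -0.0037] spin 0.001
[1.0, 0.0038, 0.004, 0.0011, 0.0005]
```

Emit:
carry_out:
  moves:
    - [0.3,0.005,0.005,0.001,0]
    - [0.3,0.001,0.001,0,0]
    - [-1,0,0,0,0]
    - [-1,0,0,0,0]
    - [-1,0,0,0,0]
    - [-1,0,0,0,0]
    - [-1,0,0,0,0]
    - [-1,0,0,0,0]

```text
t: 10.7
eef_pos: [0.4478, -0.1481, 0.0241]
eef_rot: [-0.443, 0.557, 0.45, 0.54]
force: [-0.2, -0.4, -0.9]
opening: 0.199
```

```bash
python3 -c "
from w import *
plan(.448,-.1475,.023,-.205,n=1,grip=1)"
```

```text
t 10.7 p [ 0.4478 -0.1481  0.0241] down [-0.0238 -0.0075 -0.9997] F [-0.2 -0.4 -0.9] q6 -1.91 op 0.199
D [ 0.0002  0.0006 -0.0011] spin 0.001
[1.0, 0.0011, -0.0001, 0.0006, 0.0009]
```

Emit:
carry_out:
  moves:
    - [-1,-0.02,0,0,0]
    - [-1,-0.03,0,0,0]
    - [-1,-0.04,0,0,0]
    - [-1,-0.03,0,0,0]

```text
t: 11.1
eef_pos: [0.4487, -0.1461, 0.144]
eef_rot: [-0.439, 0.558, 0.453, 0.539]
force: [0.5, -0.3, -1.2]
opening: 0.202
```

```bash
python3 -c "
from w import *
plan(.613,.2845,.155,.125,n=15,grip=-1)"
```

```text
t 11.1 p [ 0.4487 -0.1461  0.144 ] down [-0.0337 -0.0012 -0.9994] F [ 0.5 -0.3 -1.2] q6 -1.91 op 0.202
D [0.1643 0.4306 0.011 ] spin -0.329
[-1.0, -0.0011, -0.0049, 0.0303, -0.022]
[-1.0, -0.0011, -0.0055, 0.0302, -0.022]
[-1.0, -0.0011, -0.0062, 0.0301, -0.022]
[-1.0, -0.0011, -0.0069, 0.0299, -0.022]
[-1.0, -0.0011, -0.0075, 0.0298, -0.022]
[-1.0, -0.0011, -0.0082, 0.0296, -0.022]
[-1.0, -0.0011, -0.0088, 0.0294, -0.022]
[-1.0, -0.0011, -0.0095, 0.0292, -0.022]
[-1.0, -0.0011, -0.0101, 0.029, -0.022]
[-1.0, -0.0011, -0.0107, 0.0288, -0.022]
[-1.0, -0.0011, -0.0114, 0.0285, -0.022]
[-1.0, -0.0011, -0.012, 0.0283, -0.022]
[-1.0, -0.0011, -0.0126, 0.028, -0.022]
[-1.0, -0.0011, -0.0132, 0.0277, -0.022]
[-1.0, -0.0011, -0.0138, 0.0274, -0.022]
```

Emit:
carry_out:
  moves:
    - [-1,-0.003,-0.005,0.03,-0.022]
    - [-1,-0.003,-0.005,0.03,-0.022]
    - [-1,-0.003,-0.006,0.03,-0.022]
    - [-1,-0.003,-0.007,0.03,-0.022]
    - [-1,-0.003,-0.007,0.03,-0.022]
    - [-1,-0.003,-0.008,0.03,-0.022]
    - [-1,-0.003,-0.009,0.03,-0.022]
    - [-1,-0.003,-0.009,0.03,-0.022]

```text
t: 11.9
eef_pos: [0.5379, 0.0905, 0.1684]
eef_rot: [-0.487, 0.516, 0.499, 0.498]
force: [0.3, -0.8, -1.0]
opening: 0.2
```

```bash
python3 -c "
from w import *
plan(.613,.2845,.155,.125,n=8,grip=-1)"
```

```text
t 11.9 p [0.5379 0.0905 0.1684] down [-0.0296 -0.0051 -0.9995] F [ 0.3 -0.8 -1. ] q6 -1.59 op 0.2
D [ 0.0751  0.194  -0.0134] spin -0.153
[-1.0, 0.0013, -0.0087, 0.0245, -0.0191]
[-1.0, 0.0013, -0.0092, 0.0243, -0.0191]
[-1.0, 0.0013, -0.0097, 0.0242, -0.0191]
[-1.0, 0.0013, -0.0101, 0.024, -0.0191]
[-1.0, 0.0013, -0.0106, 0.0238, -0.0191]
[-1.0, 0.0013, -0.011, 0.0236, -0.0191]
[-1.0, 0.0013, -0.0115, 0.0233, -0.0191]
[-1.0, 0.0013, -0.0119, 0.0231, -0.0191]
```

Emit:
carry_out:
  moves:
    - [-1,0,-0.009,0.024,-0.019]
    - [-1,0,-0.009,0.024,-0.019]
    - [-1,0,-0.01,0.024,-0.019]
    - [-1,0,-0.01,0.024,-0.019]
    - [-1,0,-0.01,0.023,-0.019]
    - [-1,0,-0.01,0.023,-0.019]
    - [-1,0,-0.007,0.015,-0.016]
    - [-1,0,0,0,0]

```text
t: 12.7
eef_pos: [0.5986, 0.26, 0.1619]
eef_rot: [-0.519, 0.481, 0.535, 0.461]
force: [0.4, -0.1, -0.7]
opening: 0.198
```

```bash
python3 -c "
from w import *
plan(.6125,.2845,.07,.125,n=4,grip=-1)
look('w5',[(nst,.044,(.6124,.2845,.125))])"
```

```text
t 12.7 p [0.5986 0.26   0.1619] down [-0.0365 -0.006  -0.9993] F [ 0.4 -0.1 -0.7] q6 -1.46 op 0.198
D [ 0.0139  0.0245 -0.0919] spin -0.013
[-1.0, 0.0228, -0.005, 0.0058, -0.0032]
[-1.0, 0.0228, -0.005, 0.0057, -0.0032]
[-1.0, 0.0228, -0.005, 0.0057, -0.0032]
[-1.0, 0.0228, -0.005, 0.0057, -0.0032]
```

View pics/w5.png

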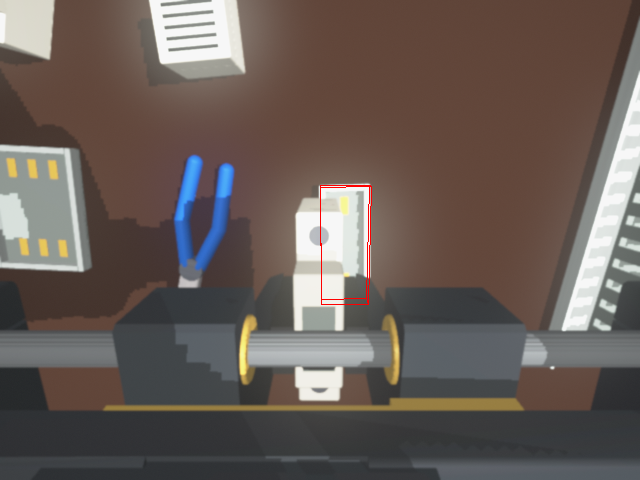

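Emit:
carry_out:
  moves:
    - [-1,0.005,-0.008,0.01,-0.006]
    - [-1,0.015,-0.007,0.008,-0.006]
    - [-1,0.02,-0.004,0.005,0]
    - [-1,0.02,0,0,0]
    - [-1,0.02,0,0,0]
    - [-1,0.01,0,0,0]
    - [-1,0,0,0,0]

```text
t: 13.45
eef_pos: [0.6122, 0.2828, 0.062]
eef_rot: [-0.52, 0.481, 0.538, 0.457]
force: [-0.7, -0.0, -1.3]
opening: 0.203
```

```bash
python3 -c "
from w import *
plan(.6125,.2845,.035,.125,n=4,grip=-1)
look('w6',[(nst,.044,(.6124,.2845,.125))])
im=camera('scene');cv2.imwrite('pics/s5.png',cv2.resize(im[320:460,380:520],None,fx=4,fy=4)[:,:,::-1])"
```

```text
t 13.45 p [0.6122 0.2828 0.062 ] down [-0.0411 -0.0078 -0.9991] F [-0.7 -0.  -1.3] q6 -1.44 op 0.203
D [ 0.0003  0.0017 -0.027 ] spin -0.005
[-1.0, 0.0067, -0.0004, 0.0004, -0.0011]
[-1.0, 0.0067, -0.0004, 0.0004, -0.0011]
[-1.0, 0.0067, -0.0004, 0.0004, -0.0011]
[-1.0, 0.0067, -0.0004, 0.0004, -0.0011]
```

View pics/w6.png

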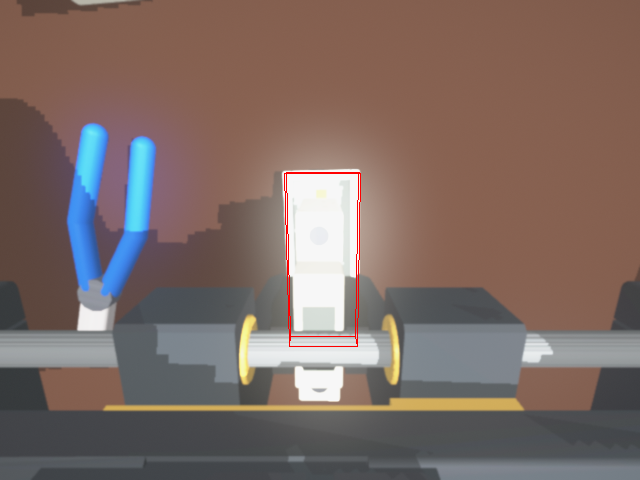

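View pics/s5.png

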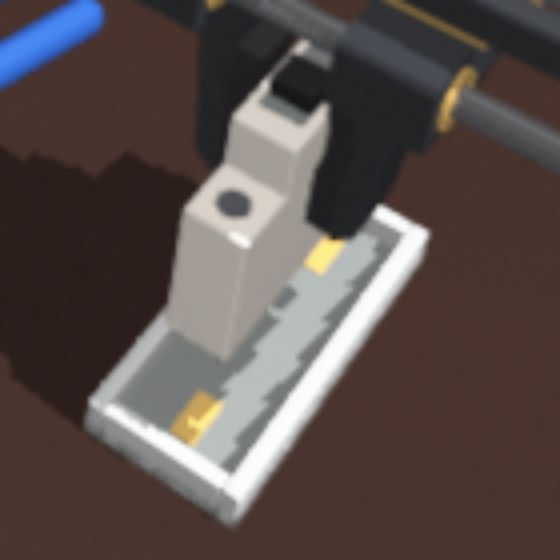

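Emit:
carry_out:
  moves:
    - [-1,0.01,-0.001,0.002,-0.004]
    - [-1,0.01,0,0,0]
    - [-1,0.005,0,0,0]
    - [-1,0.003,0,0,0]
    - [-1,0,0,0,0]

```text
t: 14.05
eef_pos: [0.6139, 0.2854, 0.036]
eef_rot: [-0.523, 0.477, 0.538, 0.458]
force: [0.1, -0.0, -0.4]
opening: 0.201
```

```bash
python3 -c "
from w import *
plan(.6125,.2845,.028,.125,n=1,grip=-1)"
```

```text
t 14.05 p [0.6139 0.2854 0.036 ] down [-0.0337 -0.0059 -0.9994] F [ 0.1 -0.  -0.4] q6 -1.44 op 0.201
D [-0.0014 -0.0009 -0.008 ] spin -0.0
[-1.0, 0.0081, 0.0012, -0.0007, -0.0003]
```

Emit:
carry_out:
  moves:
    - [-1,0.004,0.001,-0.001,0]
    - [-1,0.003,0,0,0]
    - [-1,0.003,0,0,0]
    - [-1,0.002,0,0,0]

```text
t: 14.45
eef_pos: [0.613, 0.2845, 0.028]
eef_rot: [-0.523, 0.476, 0.537, 0.459]
force: [-6.0, -3.4, 14.9]
opening: 0.199
```

```bash
python3 -c "
from w import *
plan(.6125,.2845,.028,.125,n=1,grip=-1)"
```

```text
t 14.45 p [0.613  0.2845 0.028 ] down [-0.0303 -0.0049 -0.9995] F [-6.  -3.4 14.9] q6 -1.44 op 0.199
D [-0.0005 -0.     -0.    ] spin 0.0
[-1.0, 0.0, 0.0005, 0.0, 0.0002]
```

On the floor (15 N upward). I'll open the gripper.

Emit:
carry_out:
  moves:
    - [-0.5,0,0,0,0]
    - [-0.4,0,0,0,0]
    - [-0.1,0,0,0,0]
    - [0.1,0,0,0,0]
    - [0.1,0,0,0,0]

```text
t: 14.95
eef_pos: [0.6136, 0.2847, 0.0289]
eef_rot: [-0.524, 0.475, 0.537, 0.46]
force: [-0.2, -0.2, -0.5]
opening: 0.54
```

```bash
python3 -c "
from w import *
plan(.6125,.2845,.028,.125,n=1,grip=-1)
look('w7',[(nst,.044,(.6124,.2845,.125))])
im=camera('scene');cv2.imwrite('pics/s6.png',cv2.resize(im[320:460,380:520],None,fx=4,fy=4)[:,:,::-1])"
```

```text
t 14.95 p [0.6136 0.2847 0.0289] down [-0.028  -0.0043 -0.9996] F [-0.2 -0.2 -0.5] q6 -1.44 op 0.54
D [-0.0011 -0.0002 -0.0009] spin 0.0
[-1.0, 0.001, 0.001, -0.0, 0.0002]
```

View pics/s6.png

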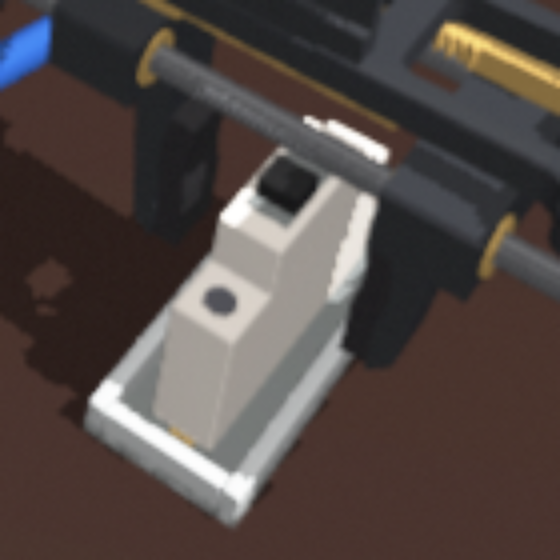

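Breaker1 stands in nest1, let go. I'll rise and go to breaker3 at (0.4378, -0.0008).

Emit:
carry_out:
  moves:
    - [0.1,-0.03,0,0,0]
    - [0.1,-0.04,0,0,0]
    - [1,-0.04,0,0,0]
    - [1,-0.01,0,0,0]

```text
t: 15.45
eef_pos: [0.6161, 0.2848, 0.1498]
eef_rot: [-0.522, 0.477, 0.538, 0.458]
force: [0.2, 0.2, 0.4]
opening: 0.711
```

```bash
python3 -c "
from w import *
plan(.4378,-.0008,.15,-.18,grip=1)"
```

```text
t 15.45 p [0.6161 0.2848 0.1498] down [-0.0346 -0.006  -0.9994] F [0.2 0.2 0.4] q6 -1.44 op 0.711
D [-1.783e-01 -2.856e-01  2.000e-04] spin 0.305
[1.0, 0.001, 0.0265, -0.0326, 0.0381]
[1.0, 0.001, 0.0253, -0.0336, 0.0381]
[1.0, 0.001, 0.024, -0.0346, 0.0381]
[1.0, 0.001, 0.0226, -0.0355, 0.0381]
[1.0, 0.001, 0.0213, -0.0363, 0.0381]
[1.0, 0.001, 0.0199, -0.0371, 0.0381]
[1.0, 0.001, 0.0185, -0.0378, 0.0381]
[1.0, 0.001, 0.017, -0.0385, 0.0381]
```

Emit:
carry_out:
  moves:
    - [1,0.001,0.026,-0.033,0.038]
    - [1,0.001,0.025,-0.034,0.038]
    - [1,0.001,0.024,-0.035,0.038]
    - [1,0.001,0.023,-0.036,0.038]
    - [1,0.001,0.021,-0.036,0.038]
    - [1,0.001,0.02,-0.037,0.038]
    - [1,0.001,0.018,-0.036,0.038]
    - [1,0.001,0.01,-0.02,0.03]

```text
t: 16.25
eef_pos: [0.4407, 0.0113, 0.1451]
eef_rot: [-0.447, 0.553, 0.46, 0.532]
force: [0.4, 0.5, -0.1]
opening: 1.0
```

Emit:
carry_out:
  moves:
    - [1,0,0,0,0]

```text
t: 16.35
eef_pos: [0.4392, 0.0099, 0.1447]
eef_rot: [-0.446, 0.554, 0.46, 0.532]
force: [-0.2, -0.2, -0.3]
opening: 1.002
```

```bash
python3 -c "
from w import *
plan(.4378,-.0008,.09,-.18,grip=1)
look('w8',[(brk,.054,(.4378,-.0008,-.18))])"
```

```text
t 16.35 p [0.4392 0.0099 0.1447] down [-0.0366 -0.0046 -0.9993] F [-0.2 -0.2 -0.3] q6 -1.62 op 1.002
D [-0.0014 -0.0107 -0.0547] spin -0.001
[1.0, 0.0274, -0.0012, -0.0051, -0.0004]
[1.0, 0.0274, -0.0012, -0.0051, -0.0004]
```

View pics/w8.png

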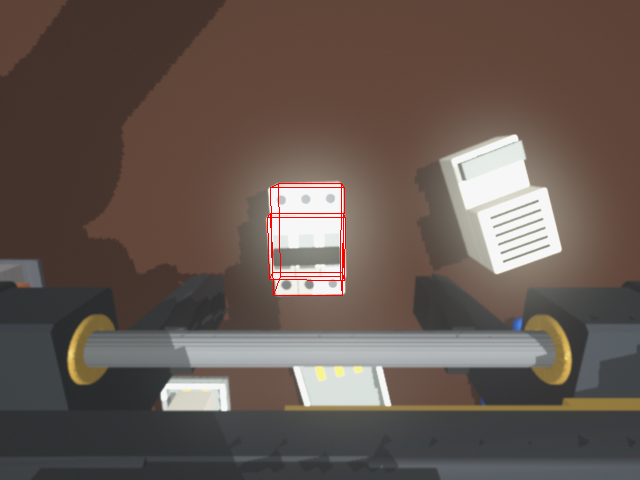

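Emit:
carry_out:
  moves:
    - [1,0.01,-0.002,-0.005,-0.02]
    - [1,0.01,-0.001,-0.005,0]
    - [1,0.02,0,0,0]
    - [1,0.015,0,0,0]
    - [1,0,0,0,0]

```text
t: 16.9
eef_pos: [0.442, 0.0025, 0.0865]
eef_rot: [-0.453, 0.547, 0.467, 0.527]
force: [-0.8, 0.2, -0.1]
opening: 0.999
```

```bash
python3 -c "
from w import *
plan(.4378,-.0008,.023,-.16,n=3,grip=1)
look('w9',[(brk,.054,(.4378,-.0008,-.16))])"
```

```text
t 16.9 p [0.442  0.0025 0.0865] down [-0.0347 -0.0039 -0.9994] F [-0.8  0.2 -0.1] q6 -1.66 op 0.999
D [-0.0042 -0.0033 -0.0635] spin 0.006
[1.0, 0.0212, 0.0005, -0.0011, 0.0019]
[1.0, 0.0212, 0.0005, -0.0011, 0.0019]
[1.0, 0.0212, 0.0005, -0.0011, 0.0019]
```

View pics/w9.png

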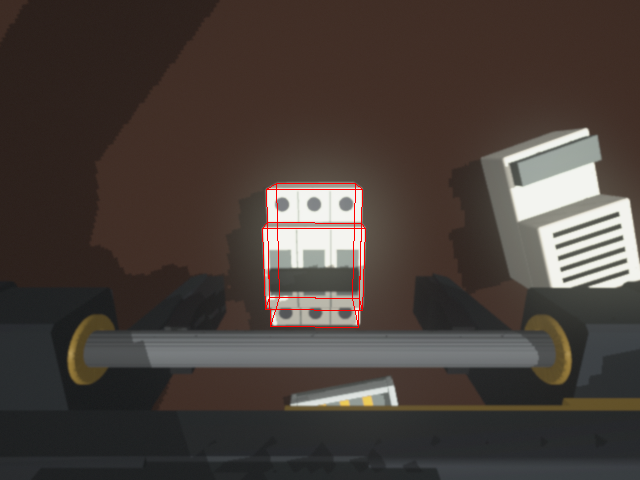

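The model lies on breaker3 (263–365 px). I'll descend and grip.

Emit:
carry_out:
  moves:
    - [1,0.02,0.003,-0.004,0.006]
    - [1,0.02,0,0,0]
    - [1,0.02,0,0,0]
    - [1,0.004,0,0,0]
    - [1,0,0,0,0]

```text
t: 17.45
eef_pos: [0.4405, -0.0005, 0.0244]
eef_rot: [-0.454, 0.546, 0.463, 0.529]
force: [-0.9, 0.2, 0.3]
opening: 1.005
```

```bash
python3 -c "
from w import *
plan(.4378,-.0008,.023,-.16,n=1,grip=1)"
```

```text
t 17.45 p [ 0.4405 -0.0005  0.0244] down [-0.0265 -0.0059 -0.9996] F [-0.9  0.2  0.3] q6 -1.66 op 1.005
D [-0.0027 -0.0003 -0.0014] spin 0.002
[1.0, 0.0014, 0.0026, -0.0007, 0.0023]
```

Emit:
carry_out:
  moves:
    - [1,0.002,0.003,0,0]
    - [-1,0,0,0,0]
    - [-1,0,0,0,0]
    - [-1,0,0,0,0]
    - [-1,0,0,0,0]
    - [-1,0,0,0,0]
    - [-1,0,0,0,0]

```text
t: 18.15
eef_pos: [0.439, -0.0, 0.0254]
eef_rot: [-0.456, 0.545, 0.462, 0.53]
force: [-0.7, -0.1, -1.0]
opening: 0.608
```

```bash
python3 -c "
from w import *
plan(.4378,-.0008,.023,-.16,n=1,grip=1)"
```

```text
t 18.15 p [ 0.439  -0.      0.0254] down [-0.021  -0.0073 -0.9998] F [-0.7 -0.1 -1. ] q6 -1.66 op 0.608
D [-0.0012 -0.0008 -0.0024] spin 0.003
[1.0, 0.0024, 0.0011, -0.0009, 0.0028]
```

Emit:
carry_out:
  moves:
    - [-1,-0.02,0,0,0]
    - [-1,-0.03,0,0,0]
    - [-1,-0.03,0,0,0]
    - [-1,-0.03,0,0,0]
    - [-1,0,0,0,0]

```text
t: 18.65
eef_pos: [0.44, 0.0011, 0.1374]
eef_rot: [-0.454, 0.546, 0.464, 0.529]
force: [0.6, -0.6, -3.0]
opening: 0.608
```

```bash
python3 -c "
from w import *
plan(.612,.005,.14,.055,n=8,grip=-1)"
```

```text
t 18.65 p [0.44   0.0011 0.1374] down [-0.0275 -0.0054 -0.9996] F [ 0.6 -0.6 -3. ] q6 -1.67 op 0.608
D [0.172  0.0039 0.0026] spin -0.212
[-1.0, -0.0009, -0.0211, 0.0038, -0.0266]
[-1.0, -0.0009, -0.0212, 0.0033, -0.0266]
[-1.0, -0.0009, -0.0213, 0.0027, -0.0266]
[-1.0, -0.0009, -0.0214, 0.0022, -0.0266]
[-1.0, -0.0009, -0.0214, 0.0016, -0.0266]
[-1.0, -0.0009, -0.0215, 0.001, -0.0266]
[-1.0, -0.0009, -0.0215, 0.0004, -0.0266]
[-1.0, -0.0009, -0.0215, -0.0001, -0.0266]
```

Emit:
carry_out:
  moves:
    - [-1,-0.002,-0.02,0.004,-0.027]
    - [-1,-0.002,-0.02,0.003,-0.027]
    - [-1,-0.002,-0.02,0.003,-0.027]
    - [-1,-0.002,-0.02,0.002,-0.027]
    - [-1,-0.002,-0.02,0.002,-0.027]
    - [-1,-0.002,-0.02,0.001,-0.027]
    - [-1,-0.001,-0.015,0,-0.026]
    - [-1,0,-0.01,0,-0.02]

```text
t: 19.45
eef_pos: [0.5855, 0.0072, 0.1322]
eef_rot: [-0.502, 0.497, 0.526, 0.473]
force: [-1.2, -0.4, -2.9]
opening: 0.611
```

```bash
python3 -c "
from w import *
plan(.612,.005,.07,.055,n=4,grip=-1)"
```

```text
t 19.45 p [0.5855 0.0072 0.1322] down [-0.047  -0.0014 -0.9989] F [-1.2 -0.4 -2.9] q6 -1.81 op 0.611
D [ 0.0265 -0.0022 -0.0622] spin 0.003
[-1.0, 0.0152, -0.0073, -0.001, 0.0007]
[-1.0, 0.0152, -0.0073, -0.001, 0.0007]
[-1.0, 0.0152, -0.0073, -0.0009, 0.0007]
[-1.0, 0.0152, -0.0073, -0.0009, 0.0007]
```

Emit:
carry_out:
  moves:
    - [-1,0.002,-0.01,-0.001,0]
    - [-1,0.01,-0.01,-0.001,0]
    - [-1,0.015,-0.006,-0.001,0]
    - [-1,0.015,-0.003,0,0]
    - [-1,0.015,0,0,0]
    - [-1,0,0,0,0]

```text
t: 20.05
eef_pos: [0.6116, 0.0058, 0.0632]
eef_rot: [-0.499, 0.499, 0.528, 0.472]
force: [0.5, -0.2, -3.4]
opening: 0.613
```

```bash
python3 -c "
from w import *
plan(.612,.005,.04,.055,n=3,grip=-1)
look('w10',[(nst,.08,(.611,.005,.055))])
im=camera('scene');cv2.imwrite('pics/s7.png',cv2.resize(im[180:360,200:400],None,fx=3.5,fy=3.3)[:,:,::-1])"
```

```text
t 20.05 p [0.6116 0.0058 0.0632] down [-5.570e-02  1.000e-04 -9.984e-01] F [ 0.5 -0.2 -3.4] q6 -1.8 op 0.613
D [ 0.0004 -0.0008 -0.0232] spin 0.001
[-1.0, 0.0077, -0.0006, -0.0003, 0.0003]
[-1.0, 0.0077, -0.0006, -0.0003, 0.0003]
[-1.0, 0.0077, -0.0006, -0.0003, 0.0003]
```

View pics/w10.png

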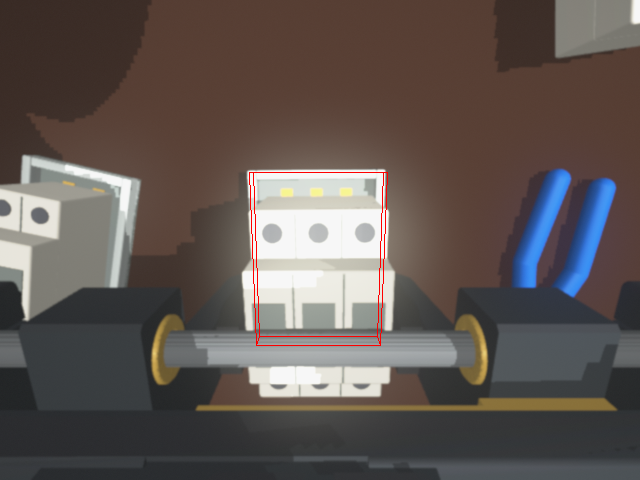

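View pics/s7.png

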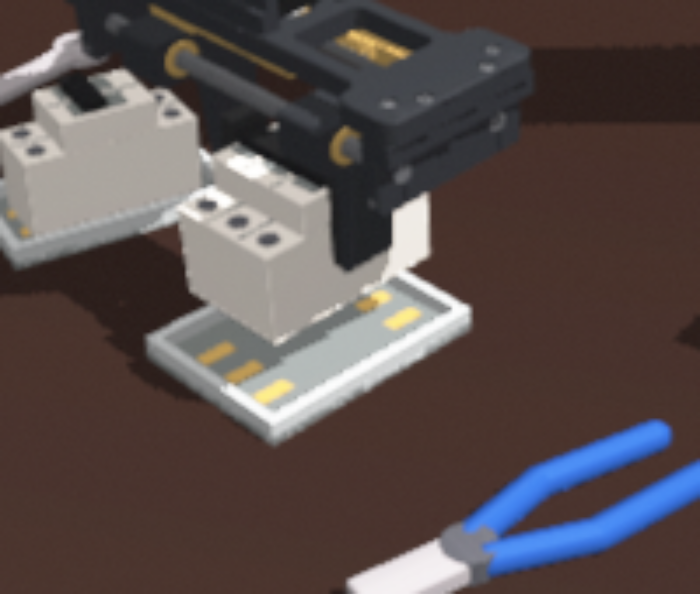

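Emit:
carry_out:
  moves:
    - [-1,0.01,-0.001,-0.001,0]
    - [-1,0.01,0,0,0]
    - [-1,0.005,0,0,0]
    - [-1,0.002,0,0,0]
    - [-1,0,0,0,0]

```text
t: 20.65
eef_pos: [0.6131, 0.0044, 0.0379]
eef_rot: [-0.501, 0.498, 0.526, 0.474]
force: [-0.3, 1.1, -2.7]
opening: 0.606
```

```bash
python3 -c "
from w import *
plan(.612,.005,.029,.055,n=1,grip=-1)"
```

```text
t 20.65 p [0.6131 0.0044 0.0379] down [-0.0488 -0.0011 -0.9988] F [-0.3  1.1 -2.7] q6 -1.8 op 0.606
D [-0.0011  0.0006 -0.0089] spin 0.001
[-1.0, 0.0089, 0.0006, 0.0007, 0.0008]
```

Emit:
carry_out:
  moves:
    - [-1,0.004,0.001,0.001,0]
    - [-1,0.003,0,0,0]
    - [-1,0.003,0,0,0]

```text
t: 20.95
eef_pos: [0.6117, 0.0057, 0.029]
eef_rot: [-0.502, 0.497, 0.526, 0.474]
force: [-8.0, 3.5, 28.7]
opening: 0.605
```

```bash
python3 -c "
from w import *
plan(.612,.005,.029,.055,n=1,grip=-1)"
```

```text
t 20.95 p [0.6117 0.0057 0.029 ] down [-0.0472 -0.0012 -0.9989] F [-8.   3.5 28.7] q6 -1.8 op 0.605
D [ 0.0003 -0.0007 -0.    ] spin 0.001
[-1.0, 0.0, -0.0002, -0.0007, 0.0012]
```

Emit:
carry_out:
  moves:
    - [-1,-0.001,0,0,0]
    - [0.3,0,0,0,0]
    - [0.3,0,0,0,0]
    - [0.5,0,0,0,0]
    - [0.6,0,0,0,0]
    - [0.6,0,0,0,0]

```text
t: 21.55
eef_pos: [0.6128, 0.0055, 0.0312]
eef_rot: [-0.503, 0.497, 0.525, 0.475]
force: [-0.1, -0.1, 0.4]
opening: 0.801
```

Emit:
carry_out:
  moves:
    - [0.6,-0.02,0,0,0]
    - [0.6,-0.03,0,0,0]
    - [0.8,-0.04,0,0,0]
    - [0.8,-0.04,0,0,0]
    - [0.8,-0.04,0,0,0]

```text
t: 22.05
eef_pos: [0.6182, 0.006, 0.2004]
eef_rot: [-0.499, 0.499, 0.528, 0.472]
force: [0.4, -0.3, -0.3]
opening: 0.9
```

Emit:
carry_out:
  moves:
    - [0.8,0,0.045,0,0]
    - [0.8,0,0.045,0,0]
    - [0.8,0,0.045,0,0]
    - [0.8,0,0.045,0,0]
    - [0.8,0,0.02,0,0]
    - [0.8,0,0,0,0]

```text
t: 22.65
eef_pos: [0.4159, -0.006, 0.2171]
eef_rot: [-0.505, 0.496, 0.522, 0.476]
force: [-0.1, 0.5, -0.4]
opening: 0.898
```

```bash
python3 -c "
from w import *
s=read_state();print(s['t'],s['eef_pos'],s['force'],s['opening'])
T=camera('top');Sc=camera('scene')
cv2.imwrite('pics/t9.png',cv2.resize(T[150:340,130:490],None,fx=2.2,fy=2.2)[:,:,::-1])
cv2.imwrite('pics/s9.png',cv2.resize(Sc[140:460,180:580],None,fx=1.9,fy=1.85)[:,:,::-1])
cv2.imwrite('pics/s9full.png',Sc[:,:,::-1])"
```

```text
22.65 [ 0.41594163 -0.00599522  0.2170628 ] [-0.06833991  0.54483496 -0.38599989] 0.8978153119546155
```

View pics/t9.png

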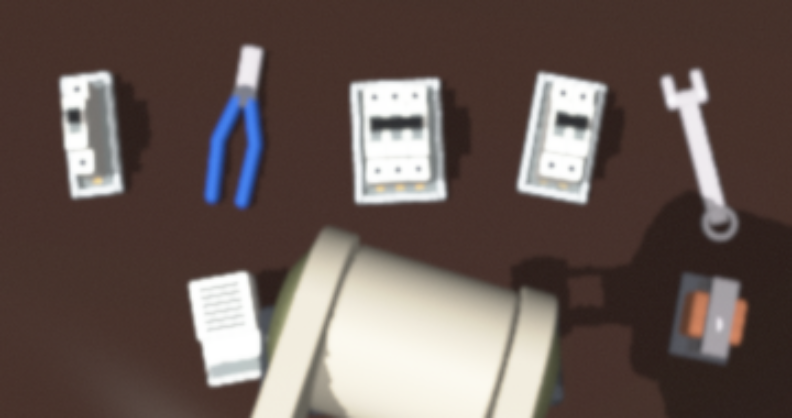

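View pics/s9.png

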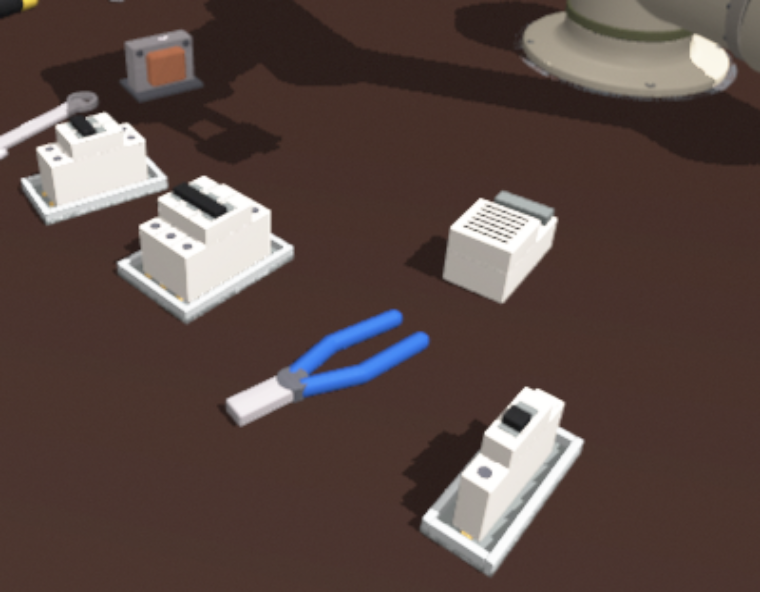

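```bash
cat > chk.py <<'E'
from w import *
Sc=cv2.imread('pics/s9full.png').copy();t=cv2.imread('pics/t9.png')
for w,p in((.018,(.6124,.2845,.125)),(.054,(.611,.005,.055)),(.036,(.616,-.146,-.165))):
    P=brk(w,*p);P[:,2]+=.004
    for n in('scene','top'):
        uv=proj(P,n)
        if n=='top': uv=(uv-[130,150]+.5)*2.2-.5
        for i in range(16):
            for j in range(i):
                if i//8==j//8 and bin(i^j).count('1')==1:
                    cv2.line(Sc if n=='scene' else t,tuple(map(int,uv[i].round())),tuple(map(int,uv[j].round())),(0,0,255),1)
cv2.imwrite('pics/c_s.png',cv2.resize(Sc[180:460,180:500],None,fx=2.1,fy=2.1,interpolation=0));cv2.imwrite('pics/c_t.png',t)
E
python3 chk.py
```

```text
(no output)
```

View pics/c_s.png

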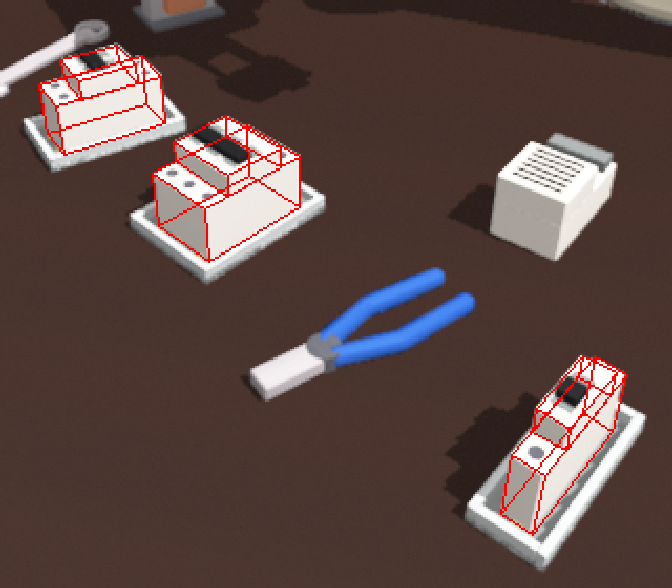

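View pics/c_t.png

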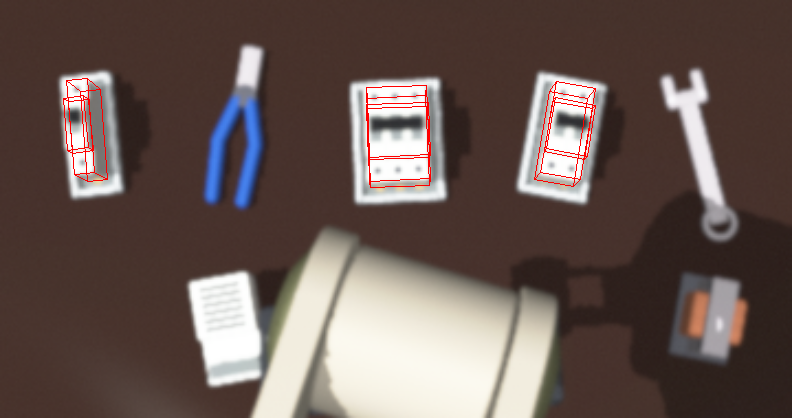

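The centred-pose overlays sit on all three breakers to within about 2–3 mm, flat and upright. The bystanders look unmoved, so I'm handing in.

```bash
python3 -c "
from station import *
print(hand_in())"
```

```text
the job is handed in; nothing more can be done
None
```

All three circuit breakers are in the nests made for their widths. Each was lowered until the wrist force showed it touching the nest floor, then let go. I handed the job in at about 22.7 s of the 88 s allowed; the hand-in reports no verdict.

**Final position:** models of each breaker, drawn centred in its nest, matched the last overhead and scene pictures. They agreed to within about 2–3 mm, against the 12 mm limit. All three look flat, upright and lengthwise.

**Bystanders and gripper:** the power supply, transformer, pliers and wrench look unmoved compared with the first pictures, by eye rather than by measurement. The gripper is open, clear of everything, and reads no contact force.

**What disagreed:**
- The overhead and scene cameras differed by up to about 4 mm in position. They also differed by up to about 0.19 rad in breaker1's angle, which I settled with the wrist camera.
- The tool slowly tilted by up to 0.056 rad while moving. Each breaker therefore touched down on one end first, tipped by no more than about 3 mm, and settled flat when released.

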